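# Run the key lock of a dial-gauge tester through its reset

### The job

Take the key out of its wooden stand, push it fully home in the lock that slides on rails on top of the gauge tester, turn it clockwise (seen from above) until it meets its stop, then turn it back the other way until it meets the home stop again, and draw it out. Put the key back upright in its stand, fully down, and let go. Feel for the keyhole and the stops gently, never forcing the key, and leave the other things on the bench where they are.

Things in the scene. Friction and masses are not known exactly. Their poses are not given: they have to be found in the camera images.
- key: Key, 63 mm tall, upright, about 70 g, the same either way round (half turn about z). Origin: centre of the underside of its steel collar (36 mm diameter, 4 mm thick, above the origin); z up along the key, x along the width of bow and blade. At the start its x is within 0.08 rad of the stand's. In the lock, pushing over about 25 N, striking faster than 25 mm/s or over 0.35 N m damages it.
- key_grip (a point): Middle of the key's flat black plastic bow, 25 mm above the key's origin. The bow is 36 mm wide (key x), 12 mm thick (key y) and reaches from 4 to 44 mm above the key's origin: grasp it across its thickness, the fingers closing along key y.
- key_tip (a point): Lower end of the key's steel blade, 18.5 mm below the key's origin. Under the collar a round neck, 7.5 mm in diameter, 8.5 mm long; then the blade, 20 mm wide (key x), 7 mm thick (key y), 10 mm tall, its lowest 3.5 mm rounded like a bullet nose.
- stand: Fixed wooden key stand, block 70 x 60 mm, 34 mm tall, with a rectangular pocket in its top, 28 mm (x) by 16 mm (y), 26 mm deep. Origin: centre of its underside on the bench, z up. The key stands with its blade in the pocket and its collar on the block's top (key origin 34 mm above this origin).
- tester: Fixed grey gauge tester, 170 mm (x) by 150 mm (y), 60 mm tall. On its top a round dial, 62 mm, 8 mm proud, at (0, +40 mm), and the lock, about (0, -35 mm): a 70 x 46 x 6 mm aluminium flange between two low rails along x, with a keyhole slot at its centre, 22 mm long (along tester x) by 9 mm wide (along y). Origin: centre of its underside, z up.
- lock_seat (a point): On the rails' mid-line, at the lock's top face, (-20, -35, 66 mm) of tester. The flange is left anywhere on its rails; the keyhole's centre lies 8 to 32 mm from here towards tester +x, up to 1.5 off in y, NOT measured: find it by feel or sight. 4 N slides it in x, 2 N in y, so the nose centres it by 2 mm. Fully in, the collar is on the face (key origin at this height); 2 mm higher it cannot turn.
- lock (a joint): Rotor under the keyhole, rad: 0 at home stop, clockwise from above to the far stop at 1.3; friction 0.06 N m. The black mark on its brass ring points to tester +x at home. The blade has 0.1 rad of play each way in it, so turn the key that much past it, at home past the slot's direction too, until a stop is felt as a clear rise in moment. The key comes out only within 0.1 rad of the slot's line.
- gauge: Bystander: loose dial gauge, 60 mm in diameter, 22 mm thick, lying on the bench, with a 44 mm stem. Origin: centre of its underside. Leave it alone.
- collet: Bystander: brass collet adapter, 38 mm in diameter, 42 mm tall. Origin: centre of its underside. Leave it alone.
- ring_gauge: Bystander: steel ring, 52 mm in diameter, 18 mm tall. Origin: centre of its underside. Leave it alone.
Mind the look-alikes: they are no part of the job. Leave any blue or green look-alike of the key alone. Several things look just like the tester: the one meant starts farthest to the robot's right.

How it is judged:
By the outcome, as a careful person would: the job done as asked, in the order asked, and still so for the second after the job is handed in, with the robot touching nothing.
It also fails if it takes over 72 s, if anything falls off the work surface, if the arm or the gripper's body presses on something with over 40 N, if the wrist force passes 120 N, or if a joint passes its speed limit or range.

### The arm

A 6-joint arm with a two-finger parallel gripper is mounted at the origin on the work surface. World frame = base frame: x ahead of the robot, y to its left, z up, the work surface at z = 0. Lengths are in m, angles in rad, forces in N, time in s.
With the tool pointing down it reaches from about 0.2 to 0.875 m from the base axis. Payload 3.4 kg.
Tool frame: the origin (TCP) lies on the centre line of the jaws, within the pads' length; the fingertips stand bot.tip_reach ahead of it and the grasp point (between the pads) lies 3 mm ahead of it (bot.tip_reach is the distance from the TCP to the fingertips, in m); z points along the fingers, y is the line along which they close (so a half turn about z gives the same grasp; the last joint's range is limited). The gripper opens to 94 mm and grips with 3 to 60 N. Pads are 16 mm wide; open, the fingers measure 119 mm over their backs; the gripper's body (75 mm by 177 mm) begins 78 mm behind the grasp point.
Start: joints at [-1.311, 0.276, 1.505, -0, 1.361, -0.121], TCP at [0.214, -0.534, 0.227] pointing down, gripper open.
Joint ranges: [-2.89, 2.89], [-0.75, 2.08], [0.22, 2.7], [-1.18, 4.32], [0.11, 2.71], [-2.7, 2.7]. Speed limits (rad/s): [2.57, 2.57, 3.14, 3.14, 3.14, 3.14].

### API

Orientations are given as a unit quaternion [w, x, y, z].
In Python, from bench import bot gives the robot as it stands.
- The arm moves only by the tool step_arm, never from a script. Its argument "steps" is a list of rows, each an object of numbers: "grip": the closure in counts, from 0 (fully open) to 255 (shut); "dx", "dy", "dz": the shift along the tool's x, y, z in cm; "spin": the turn about the tool's z in degrees. In form: [{"grip": .., "dx": .., "dy": .., "dz": .., "spin": ..}, ...]. A call has 1 to 20 rows; each row is the pose to reach, as a shift and turn from the pose commanded when the call began, along the tool's axes at that moment; what a row does not reach only later rows make up. A row lasts 1/12 s, in which the tool goes at most 41.7 mm and 7.16 degrees, less where a joint would pass 70% of its speed; a pose out of reach is approached as far as the arm can. A call with a gripper value outside its range is refused whole. The fingers move at their own pace and stop on an object; "newtons" is the grip in N (left out, the last holds). Time passes only in rows, so rows that repeat a pose let the fingers close. It gives the time, the measured TCP pose, the force, the opening and the grip force at its end, in the units of the state.
- bot.read_state(): the state, without advancing time (a new reading comes with each control period).
- bot.read_camera(name): name is "scene" or "top" or "wrist"; returns the picture (420x560x3 uint8, blue, green, red); there is no depth.
- bot.get_calibration(name): a dict with "camera_matrix" (3x3 intrinsics, pixels), "k1" (the pictures are not rectified: a ray, as slopes to the right and down, at radius r is drawn at 1 + k1 r^2 times it, then the intrinsics apply), "R" (3x3) and "t" (3): a world point X has camera coordinates R X + t. Camera axes: x right, y down, z forward; pixel columns grow to the right and rows downward; lengths in m; the calibration is good to about 2 mm. A picture is of the moment at which its call begins: read the wrist's pose just before it. get_calibration takes no time and is no camera call; for the wrist camera it gives the pose at the moment of the call.
- bot.job_done(): hands the job in; it is judged then, once.
The state is a dict: "time_s": time; "joint_positions": joint angles; "qd": joint speeds; "joint_efforts": joint torques, N m; "tcp_pos": TCP position; "orientation": TCP orientation; "ft_force": force on the tool from outside, world axes, zero at the start; "wrist_torque": the same for the moment, N m; "finger_gap": finger opening in m; "grasp_force": force on a finger pad.
Only numpy, scipy, OpenCV 4.12 (cv2) and the standard library are available. Lean on these libraries where they do the work, as an engineer would, in place of code of your own. Each camera call takes 0.05 s, during which the arm holds its last target. There are 200 camera calls.

## Working session

There is one attempt and no reset: what is moved stays moved. The work goes in short steps, Python scripts to look and compute and a tool call to move; the robot and the scene stay as the last step left them, time stands still between calls to the robot, and variables do not carry over. Pictures are saved under pics/ and viewed, at most 10 in all, crops included, and the job is handed in when it is done.

Besides the shell and the picture viewer there is one more tool, called after ">>>" in YAML: its name, and indented under it one key for each argument. step_arm: Moves the arm, as the interface text tells. Its arguments: {"type":"object","properties":{"steps":{"type":"array","items":{"type":"object","properties":{"grip":{"type":"number"},"dx":{"type":"number"},"dy":{"type":"number"},"dz":{"type":"number"},"spin":{"type":"number"}}}},"newtons":{"type":"number"}},"required":["steps"]}

```bash
mkdir -p pics; ls; python3 - <<'E'
from bench import bot
import cv2,numpy as np
s=bot.read_state();print(s, bot.tip_reach)
for n in ("scene","top"):
    cv2.imwrite(f"pics/{n}0.png",bot.read_camera(n)); print(n,bot.get_calibration(n))
E
```

```text
pics
{'time_s': 0.0, 'joint_positions': array([-1.31100696e+00,  2.76582030e-01,  1.50611280e+00, -5.41034546e-06,
        1.36072115e+00, -1.20977540e-01]), 'qd': array([-0.00093225, -0.00163528, -0.00152028, -0.00047284,  0.0019298 ,
        0.00030391]), 'joint_efforts': array([ 3.36244138e-04, -4.04583120e+01, -2.37227619e+01,  6.98483689e-02,
        3.44318489e-02, -1.40314055e-04]), 'tcp_pos': array([ 0.2135556 , -0.5332961 ,  0.22662023]), 'orientation': array([-9.09279641e-04,  9.81931229e-01,  1.89235911e-01, -6.58624838e-05]), 'ft_force': array([-0.38514344, -0.36794369, -1.05834129]), 'wrist_torque': array([ 0.04648147,  0.02710677, -0.00356238]), 'grasp_force': 0.0, 'finger_gap': 0.09394621703681026} 0.022
scene {'camera_matrix': array([[411.42937806,   0.        , 283.9820737 ],
       [  0.        , 411.42937806, 212.71018881],
       [  0.        ,   0.        ,   1.        ]]), 'k1': 0.021651568966377075, 'R': array([[-0.82410417,  0.56606485, -0.02056468],
       [ 0.35124554,  0.48220354, -0.80256235],
       [-0.44438597, -0.66861823, -0.5962137 ]]), 't': array([ 0.44379437, -0.12359099,  1.0679447 ])}
top {'camera_matrix': array([[495.47401793,   0.        , 274.67111357],
       [  0.        , 495.47401793, 208.8354748 ],
       [  0.        ,   0.        ,   1.        ]]), 'k1': 0.06293817519901926, 'R': array([[-0.0097386 , -0.99995054, -0.00201828],
       [-0.99797363,  0.00984623, -0.06286249],
       [ 0.06287926,  0.001402  , -0.99802016]]), 't': array([0.02994998, 0.53052524, 1.07794575])}
```

View pics/top0.png

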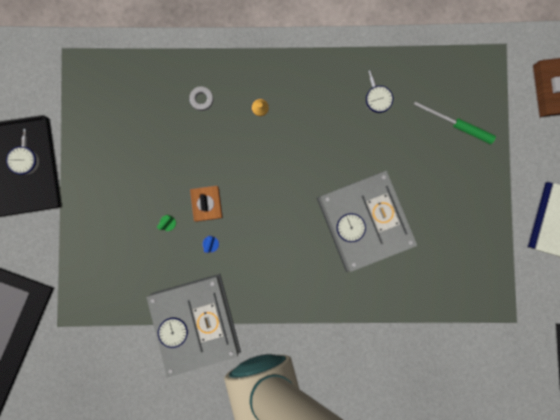

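View pics/scene0.png

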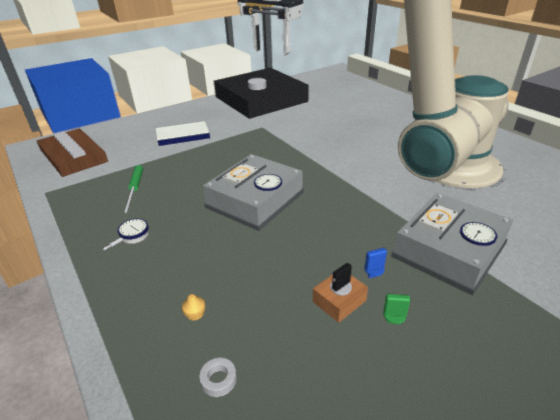

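Top view: two testers, A at (368,222) and B at (193,327). Image right is world -y, so A is the one farthest to the robot's right. The stand with the black key is at (206,203); the green (167,222) and blue (210,244) objects are look-alikes. I'll confirm A in an enlarged crop.

```bash
cat > h.py <<'E'
import cv2,numpy as np
from bench import bot
def ray(c,u,v):
    K=c["camera_matrix"];R=c["R"];k=c["k1"]
    d=np.array([(u-K[0,2])/K[0,0],(v-K[1,2])/K[1,1]]);p=d.copy()
    for _ in range(20): p=d/(1+k*(p@p))
    return -R.T@c["t"], R.T@np.array([p[0],p[1],1])
def plane(c,u,v,z):
    o,d=ray(c,u,v); return o+d*(z-o[2])/d[2]
def proj(c,X):
    K=c["camera_matrix"];q=c["R"]@np.array(X)+c["t"];s=q[:2]/q[2];s=s*(1+c["k1"]*(s@s))
    return s*K[0,0]+K[:2,2]
E
python3 - <<'E'
from h import *
im=cv2.imread("pics/top0.png");c=bot.get_calibration("top")
a=cv2.resize(im[165:280,310:425],(600,600),interpolation=cv2.INTER_CUBIC)
cv2.imwrite("pics/c1.png",a)
hsv=cv2.cvtColor(im,cv2.COLOR_BGR2HSV)
# stand: brown
m=cv2.inRange(hsv,(3,90,60),(18,255,255))[165:240,170:240]
p=cv2.findNonZero(m)+np.array([[170,165]])
h=cv2.convexHull(p);r=cv2.minAreaRect(h);print("stand px",r)
q=[plane(c,*x,.034)[:2] for x in cv2.boxPoints(r)];print(np.round(q,4),np.mean(q,0))
# black key bow top
m=(im.max(2)<25).astype(np.uint8)[190:215,192:222]
n,l,st,ce=cv2.connectedComponentsWithStats(m);print(st,ce+[192,190])
for n_,u,v in (("dial",351,228),("lock",383,212)): print(n_,plane(c,u,v,.068))
for u,v in ((210,244),(167,222)): print(plane(c,u,v,.02))
E
```

```text
stand px ((205.5846405029297, 203.1769256591797), (33.489376068115234, 29.148162841796875), 82.87498474121094)
[[0.5762 0.2106]
 [0.5835 0.1478]
 [0.5109 0.139 ]
 [0.5037 0.2016]] [0.54358455 0.1747529 ]
[[  0   0  30  25 729]
 [ 12   7   3  13  21]] [[206.54183813 201.97256516]
 [205.04761905 202.95238095]]
dial [ 0.48572659 -0.13495203  0.068     ]
lock [ 0.51867011 -0.20247753  0.068     ]
[0.45480903 0.16714792 0.02      ]
[0.50398558 0.26118246 0.02      ]
```

View pics/c1.png

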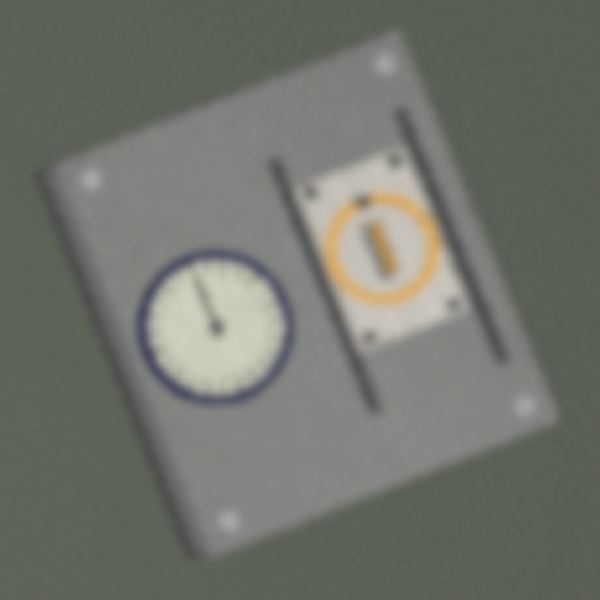

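The crop shows tester A with the dial at about (215,327), the flange with brass ring at (382,248), the slot at (382,250), and the black mark pointing up the rails (tester +x, so at home). Only this one is farthest right, so A is the target.

```bash
python3 - <<'E'
from h import *
c=bot.get_calibration("top")
f=lambda u,v,z:plane(c,310+u/5.217,165+v/5.217,z)
P=[f(*x,.060) for x in ((92,180),(385,65),(525,405),(228,520))]
ctr=np.mean(P,0);print("tester c",ctr)
x=(P[0]+P[1]-P[2]-P[3]);print("yaw",np.arctan2(x[1],x[0]),"alt",[np.linalg.norm(P[i]-P[(i+1)%4]) for i in range(4)])
y=np.arctan2(x[1],x[0]);R=np.array([[np.cos(y),-np.sin(y)],[np.sin(y),np.cos(y)]])
for n,a,z in(("dial",(215,327),.068),("ring",(382,248),.066),("slot",(382,250),.066)):
    w=f(*a,z);print(n,w,"local",R.T@(w-ctr)[:2])
s=bot.read_state();w=bot.get_calibration("wrist")
from scipy.spatial.transform import Rotation as Ro
q=s["orientation"];T=Ro.from_quat([*q[1:],q[0]]).as_matrix()
print("cam in tool",T.T@(-w["R"].T@w["t"]-s["tcp_pos"]));print("cam axes in tool (cols)",(T.T@w["R"].T).round(3));print("T",T.round(3),w["camera_matrix"][0,0])
# displacements to stand & to lock
for n,t in (("stand",(.5436,.1748,.2266)),("lock",(*f(382,250,.066)[:2],.2266))): print(n,T.T@(np.array(t)-s["tcp_pos"])*100)
E
```

```text
tester c [ 0.50057006 -0.17399158  0.06      ]
yaw 0.3632628862891494 alt [np.float64(0.1280817215577207), np.float64(0.1481034812786519), np.float64(0.12829633041746502), np.float64(0.14751874977810528)]
dial [ 0.48639361 -0.13540736  0.068     ] local [0.00045865 0.04110357]
ring [ 0.51764472 -0.20334821  0.066     ] local [ 0.00552923 -0.03350795]
slot [ 0.51683808 -0.20332911  0.066     ] local [ 0.00478202 -0.03320348]
cam in tool [ 0.07010079 -0.00038345 -0.15738798]
cam axes in tool (cols) [[-0.    -0.969 -0.247]
 [ 1.    -0.     0.   ]
 [-0.    -0.247  0.969]]
T [[ 0.928  0.372 -0.   ]
 [ 0.372 -0.928  0.002]
 [ 0.    -0.002 -1.   ]] 360.9574858653552
stand [ 56.95482116 -53.47987392   0.10858769]
lock [ 40.41738279 -19.36993322   0.05107875]
```

>>> step_arm:
  steps:
    - {"dx": 40.4,"dy": -19.4,"spin": 1}
    - {"dx": 40.4,"dy": -19.4,"spin": 1}
    - {"dx": 40.4,"dy": -19.4,"spin": 1}
    - {"dx": 40.4,"dy": -19.4,"spin": 1}
    - {"dx": 40.4,"dy": -19.4,"spin": 1}
    - {"dx": 40.4,"dy": -19.4,"spin": 1}
    - {"dx": 40.4,"dy": -19.4,"spin": 1}
    - {"dx": 40.4,"dy": -19.4,"spin": 1}
    - {"dx": 40.4,"dy": -19.4,"spin": 1}
    - {"dx": 40.4,"dy": -19.4,"spin": 1}
    - {"dx": 40.4,"dy": -19.4,"spin": 1}
    - {"dx": 40.4,"dy": -19.4,"spin": 1}
    - {"dx": 40.4,"dy": -19.4,"spin": 1}
    - {"dx": 40.4,"dy": -19.4,"spin": 1}
    - {"dx": 40.4,"dy": -19.4,"spin": 1}

```text
$.steps[0]: bad value
```

```bash
python3 - <<'E'
from h import *
import pickle
s=bot.read_state();c=bot.get_calibration("wrist");im=bot.read_camera("wrist")
cv2.imwrite("pics/w1.png",im);pickle.dump((s,c),open("w1.pkl","wb"));print(s["tcp_pos"],s["ft_force"],s["time_s"])
E
```

```text
[ 0.21360032 -0.53336399  0.22671133] [-0.31025014  0.23443643 -0.38801838] 0.1
```

View pics/w1.png

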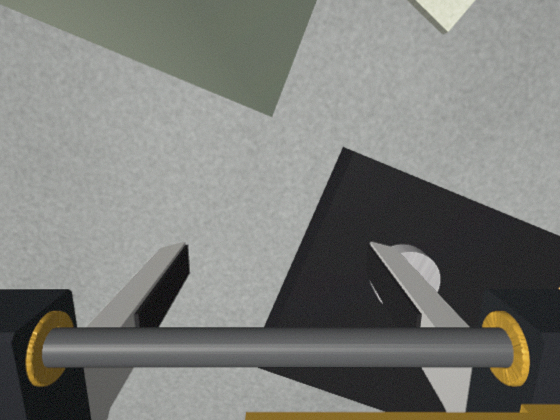

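That picture was from the start pose because the move was refused: it shows the gripper fingers and the black box to the right. I'll resend with all the fields filled in.

>>> step_arm:
  steps:
    - {"grip": 0,"dx": 40.4,"dy": -19.4,"dz": 0,"spin": 1}
    - {"grip": 0,"dx": 40.4,"dy": -19.4,"dz": 0,"spin": 1}
    - {"grip": 0,"dx": 40.4,"dy": -19.4,"dz": 0,"spin": 1}
    - {"grip": 0,"dx": 40.4,"dy": -19.4,"dz": 0,"spin": 1}
    - {"grip": 0,"dx": 40.4,"dy": -19.4,"dz": 0,"spin": 1}
    - {"grip": 0,"dx": 40.4,"dy": -19.4,"dz": 0,"spin": 1}
    - {"grip": 0,"dx": 40.4,"dy": -19.4,"dz": 0,"spin": 1}
    - {"grip": 0,"dx": 40.4,"dy": -19.4,"dz": 0,"spin": 1}
    - {"grip": 0,"dx": 40.4,"dy": -19.4,"dz": 0,"spin": 1}
    - {"grip": 0,"dx": 40.4,"dy": -19.4,"dz": 0,"spin": 1}
    - {"grip": 0,"dx": 40.4,"dy": -19.4,"dz": 0,"spin": 1}
    - {"grip": 0,"dx": 40.4,"dy": -19.4,"dz": 0,"spin": 1}
    - {"grip": 0,"dx": 40.4,"dy": -19.4,"dz": 0,"spin": 1}
    - {"grip": 0,"dx": 40.4,"dy": -19.4,"dz": 0,"spin": 1}

```text
time_s: 1.32
tcp_pos: [0.5161, -0.2037, 0.2271]
orientation: [0.0, 0.983, 0.181, -0.001]
ft_force: [-0.1, -0.3, 0.5]
finger_gap: 0.0937
grasp_force: 0.0
```

```bash
python3 - <<'E'
from h import *
import pickle
s=bot.read_state();c=bot.get_calibration("wrist");im=bot.read_camera("wrist")
cv2.imwrite("pics/w2.png",im);pickle.dump((s,c),open("w2.pkl","wb"));print(s["tcp_pos"],s["orientation"],s["ft_force"],s["time_s"])
E
```

```text
[ 0.51614424 -0.20374254  0.22708419] [ 4.30957847e-05  9.83487216e-01  1.80976307e-01 -6.86377574e-04] [-0.13591707 -0.31709161  0.54647185] 1.3167
```

View pics/w2.png

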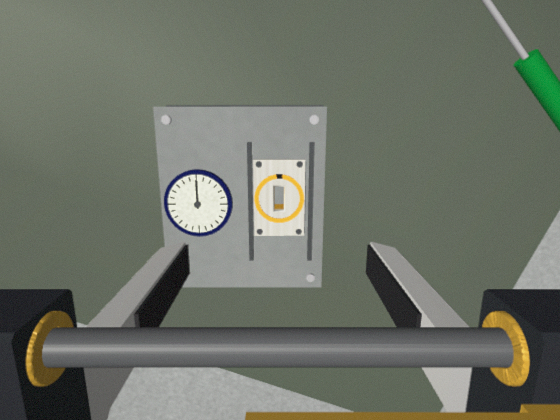

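Tester A is seen square on: dial (198,203), ring (278,199), slot (278,198), mark up at (279,176). Now I'll measure the ring, the flange screws and the rails' angle.

```bash
cat > m.py <<'E'
from h import *
import pickle
s,c=pickle.load(open("w2.pkl","rb"));im=cv2.imread("pics/w2.png");hsv=cv2.cvtColor(im,cv2.COLOR_BGR2HSV)
roi=np.zeros(im.shape[:2],np.uint8);roi[150:245,240:325]=255
m=cv2.inRange(hsv,(12,110,120),(28,255,255))&roi
h=cv2.convexHull(cv2.findNonZero(m));(e)=cv2.fitEllipse(h);print("ring",e,plane(c,*e[0],.066))
def cen(mask,cx,cy,r=8):
    k=np.zeros_like(mask);k[cy-r:cy+r+1,cx-r:cx+r+1]=1;M=cv2.moments(mask*k,True);return M["m10"]/M["m00"],M["m01"]/M["m00"]
dark=(im.max(2)<110).astype(np.uint8)
S=[plane(c,*cen(dark,*p,4),.066) for p in((258,165),(300,165),(259,232),(301,232))]
x=S[0]+S[1]-S[2]-S[3];print("flange",np.mean(S,0),np.arctan2(x[1],x[0]),[np.linalg.norm(S[0]-S[i])for i in(1,2)])
br=(im.min(2)>175).astype(np.uint8)
T=[plane(c,*cen(br,*p),.060) for p in((165,120),(314,119),(310,278))]
print("screws",np.linalg.norm(T[0]-T[1]),np.linalg.norm(T[1]-T[2]))
v=T[1]-T[2];yaw=np.arctan2(v[1],v[0]);v2=T[0]-T[1];print("yaw",yaw,np.arctan2(v2[1],v2[0])-np.pi/2,"centre",(T[0]+T[2])/2)
sp=cv2.inRange(im,(0,0,0),(170,150,150));sp[:186]=0;sp[212:]=0;sp[:,:270]=0;sp[:,287:]=0
print("slot rect",cv2.minAreaRect(cv2.findNonZero(sp)))
print("tool yaw",2*np.arctan2(s["orientation"][2],s["orientation"][1]))
E
python3 m.py
```

```text
ring ((278.7459716796875, 197.97947692871094), (48.355979919433594, 49.200660705566406), 97.42298889160156) [ 0.51754394 -0.20425653  0.066     ]
flange [ 0.51734353 -0.20436158  0.066     ] 0.3688943644304135 [np.float64(0.036069177527706546), np.float64(0.06193162402457953)]
screws 0.12940246401832944 0.14951174088239677
yaw 0.363956774035582 0.36420857168200405 centre [ 0.4997405  -0.17436171  0.06      ]
slot rect ((277.5, 198.0), (24.0, 9.0), 90.0)
tool yaw 0.3639582070644267
```

>>> step_arm:
  steps:
    - {"grip": 0,"dx": 16,"dy": -34.4,"dz": 2,"spin": 14}
    - {"grip": 0,"dx": 16,"dy": -34.4,"dz": 2,"spin": 14}
    - {"grip": 0,"dx": 16,"dy": -34.4,"dz": 2,"spin": 14}
    - {"grip": 0,"dx": 16,"dy": -34.4,"dz": 2,"spin": 14}
    - {"grip": 0,"dx": 16,"dy": -34.4,"dz": 2,"spin": 14}
    - {"grip": 0,"dx": 16,"dy": -34.4,"dz": 2,"spin": 14}
    - {"grip": 0,"dx": 16,"dy": -34.4,"dz": 2,"spin": 14}
    - {"grip": 0,"dx": 16,"dy": -34.4,"dz": 2,"spin": 14}
    - {"grip": 0,"dx": 16,"dy": -34.4,"dz": 2,"spin": 14}
    - {"grip": 0,"dx": 16,"dy": -34.4,"dz": 2,"spin": 14}
    - {"grip": 0,"dx": 16,"dy": -34.4,"dz": 2,"spin": 14}
    - {"grip": 0,"dx": 16,"dy": -34.4,"dz": 2,"spin": 14}
    - {"grip": 0,"dx": 16,"dy": -34.4,"dz": 2,"spin": 14}

```text
time_s: 2.45
tcp_pos: [0.544, 0.1724, 0.2075]
orientation: [0.001, 0.998, 0.058, -0.0]
ft_force: [-0.0, -0.2, -0.4]
finger_gap: 0.0941
grasp_force: 0.0
```

```bash
python3 - <<'E'
from h import *
import pickle
s=bot.read_state();c=bot.get_calibration("wrist");im=bot.read_camera("wrist")
cv2.imwrite("pics/w3.png",im);pickle.dump((s,c),open("w3.pkl","wb"));print(s["tcp_pos"],s["orientation"],s["ft_force"],s["time_s"])
E
```

```text
[0.54398485 0.17244527 0.20747882] [ 7.16890165e-04  9.98293474e-01  5.83917859e-02 -1.60406414e-04] [-0.04825147 -0.23517889 -0.38215757] 2.45
```

View pics/w3.png

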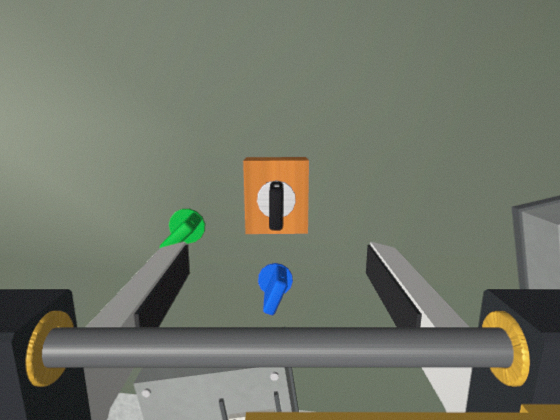

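The stand is at (276,196), the white collar at (276,199) and the black bow at (277,206). Blue (275,285) and green (185,228) are clear of a partly closed gripper.

```bash
cat > k.py <<'E'
from h import *
import pickle
s,c=pickle.load(open("w3.pkl","rb"));im=cv2.imread("pics/w3.png");hsv=cv2.cvtColor(im,cv2.COLOR_BGR2HSV)
roi=np.zeros(im.shape[:2],np.uint8);roi[145:248,235:318]=255
b=((im.max(2)<60).astype(np.uint8)*255)&roi; 
n,l,st,ce=cv2.connectedComponentsWithStats(b);i=1+st[1:,4].argmax();bm=(l==i).astype(np.uint8)
r=cv2.minAreaRect(cv2.findNonZero(bm));print("bow px",r,st[i])
w=((hsv[...,1]<60)&(hsv[...,2]>130)).astype(np.uint8)*255
k=np.zeros_like(roi);k[175:222,252:300]=255
n,l,st,ce=cv2.connectedComponentsWithStats(w&k)
h=cv2.convexHull(cv2.findNonZero(((l>0)*255).astype(np.uint8)));e=cv2.fitEllipse(h);print("collar",e,plane(c,*e[0],.038))
o=cv2.inRange(hsv,(3,100,60),(20,255,255))&roi
r2=cv2.minAreaRect(cv2.convexHull(cv2.findNonZero(o)));q=np.array([plane(c,*x,.034) for x in cv2.boxPoints(r2)]);print("stand",r2,q.round(4),q.mean(0))
d=[q[(j+1)%4]-q[j] for j in range(4)];print([(np.linalg.norm(v),np.arctan2(v[1],v[0])) for v in d])
# bow top-view edges: top face extents at z=.078
ys,xs=np.nonzero(bm);rows=np.unique(ys);mid=[xs[ys==y].mean() for y in rows];wd=[(xs[ys==y]).size for y in rows]
print(list(zip(rows,np.round(mid,1),wd))[::4])
for y in (rows[0],rows[-1]): print(y,plane(c,xs[ys==y].mean(),y,.078))
print("tcp",s["tcp_pos"],"tool yaw",2*np.arctan2(s["orientation"][2],s["orientation"][1]))
E
python3 k.py
```

```text
bow px ((276.0, 205.5), (47.0, 12.0), 90.0) [270 182  13  48 570]
collar ((275.87530517578125, 198.97750854492188), (37.50493240356445, 37.961830139160156), 136.9438018798828) [0.54238418 0.17328761 0.038     ]
stand ((275.5, 195.0), (76.0, 65.0), 90.0) [[0.5769 0.2074 0.034 ]
 [0.5838 0.1486 0.034 ]
 [0.5119 0.1387 0.034 ]
 [0.5046 0.2007 0.034 ]] [0.54429106 0.17386669 0.034     ]
[(np.float64(0.05920222448861546), np.float64(-1.454185125741433)), (np.float64(0.07258431030965826), np.float64(-3.003754887575249)), (np.float64(0.062441121263196314), np.float64(1.6870227429600366)), (np.float64(0.0725638087170871), np.float64(0.09320494137885922))]
[(np.int64(182), np.float64(276.0), 9), (np.int64(186), np.float64(275.4), 5), (np.int64(190), np.float64(276.0), 13), (np.int64(194), np.float64(276.0), 13), (np.int64(198), np.float64(276.0), 13), (np.int64(202), np.float64(276.0), 13), (np.int64(206), np.float64(276.0), 13), (np.int64(210), np.float64(276.0), 13), (np.int64(214), np.float64(275.5), 12), (np.int64(218), np.float64(275.5), 12), (np.int64(222), np.float64(275.5), 12), (np.int64(226), np.float64(275.5), 12)]
182 [0.56497607 0.17572526 0.078     ]
229 [0.52582056 0.17075014 0.078     ]
tcp [0.54398485 0.17244527 0.20747882] tool yaw 0.11685006959754649
```

>>> step_arm:
  steps:
    - {"grip": 140,"dx": -0.15,"dy": -0.1,"dz": 0,"spin": 0}
    - {"grip": 140,"dx": -0.15,"dy": -0.1,"dz": 0,"spin": 0}
    - {"grip": 140,"dx": -0.15,"dy": -0.1,"dz": 4,"spin": 0}
    - {"grip": 140,"dx": -0.15,"dy": -0.1,"dz": 8,"spin": 0}
    - {"grip": 140,"dx": -0.15,"dy": -0.1,"dz": 11,"spin": 0}
    - {"grip": 140,"dx": -0.15,"dy": -0.1,"dz": 13,"spin": 0}
    - {"grip": 140,"dx": -0.15,"dy": -0.1,"dz": 14,"spin": 0}
    - {"grip": 140,"dx": -0.15,"dy": -0.1,"dz": 14.3,"spin": 0}
    - {"grip": 140,"dx": -0.15,"dy": -0.1,"dz": 14.3,"spin": 0}
    - {"grip": 140,"dx": -0.15,"dy": -0.1,"dz": 14.3,"spin": 0}

```text
time_s: 3.33
tcp_pos: [0.5436, 0.1756, 0.0658]
orientation: [-0.0, 0.998, 0.059, 0.001]
ft_force: [0.8, -1.1, -0.0]
finger_gap: 0.0421
grasp_force: 0.0
```

>>> step_arm:
  newtons: 40
  steps:
    - {"grip": 140,"dx": -0.15,"dy": 0.2,"dz": 0.15,"spin": 0}
    - {"grip": 140,"dx": -0.15,"dy": 0.2,"dz": 0.15,"spin": 0}
    - {"grip": 140,"dx": -0.15,"dy": 0.2,"dz": 0.15,"spin": 0}
    - {"grip": 255,"dx": -0.15,"dy": 0.2,"dz": 0.15,"spin": 0}
    - {"grip": 255,"dx": -0.15,"dy": 0.2,"dz": 0.15,"spin": 0}
    - {"grip": 255,"dx": -0.15,"dy": 0.2,"dz": 0.15,"spin": 0}
    - {"grip": 255,"dx": -0.15,"dy": 0.2,"dz": 0.15,"spin": 0}
    - {"grip": 255,"dx": -0.15,"dy": 0.2,"dz": 0.15,"spin": 0}
    - {"grip": 255,"dx": -0.15,"dy": 0.2,"dz": 0.15,"spin": 0}

```text
time_s: 4.08
tcp_pos: [0.5411, 0.1734, 0.0629]
orientation: [0.0, 0.998, 0.06, -0.0]
ft_force: [-0.7, 0.8, 0.2]
finger_gap: 0.0117
grasp_force: 40.0
```

>>> step_arm:
  steps:
    - {"grip": 255,"dx": 0,"dy": 0,"dz": -0.5,"spin": 0}
    - {"grip": 255,"dx": 0,"dy": 0,"dz": -1.5,"spin": 0}
    - {"grip": 255,"dx": 0,"dy": 0,"dz": -3,"spin": 0}
    - {"grip": 255,"dx": 0,"dy": 0,"dz": -6,"spin": 0}
    - {"grip": 255,"dx": 0,"dy": 0,"dz": -9,"spin": 0}
    - {"grip": 255,"dx": 0,"dy": 0,"dz": -11,"spin": 0}
    - {"grip": 255,"dx": 0,"dy": 0,"dz": -12,"spin": 0}
    - {"grip": 255,"dx": 0,"dy": 0,"dz": -12,"spin": 0}
    - {"grip": 255,"dx": 0,"dy": 0,"dz": -12,"spin": 0}

```text
time_s: 4.83
tcp_pos: [0.5409, 0.1734, 0.183]
orientation: [0.0, 0.998, 0.059, 0.0]
ft_force: [-0.9, -0.5, 0.2]
finger_gap: 0.0118
grasp_force: 40.0
```

```bash
python3 - <<'E'
from h import *
import pickle
s=bot.read_state();c=bot.get_calibration("wrist");im=bot.read_camera("wrist")
cv2.imwrite("pics/w4.png",im);cv2.imwrite("pics/w4c.png",cv2.resize(im[170:330,180:380],None,fx=4,fy=3.75));pickle.dump((s,c),open("w4.pkl","wb"));print(s["tcp_pos"],s["orientation"],s["ft_force"],s["wrist_torque"],s["time_s"])
E
```

```text
[0.54086949 0.17343594 0.18302623] [1.52092225e-05 9.98228638e-01 5.94942594e-02 1.37062457e-04] [-0.90398705 -0.52752554  0.17682186] [0.08304928 0.01963661 0.01980932] 4.8333
```

View pics/w4c.png

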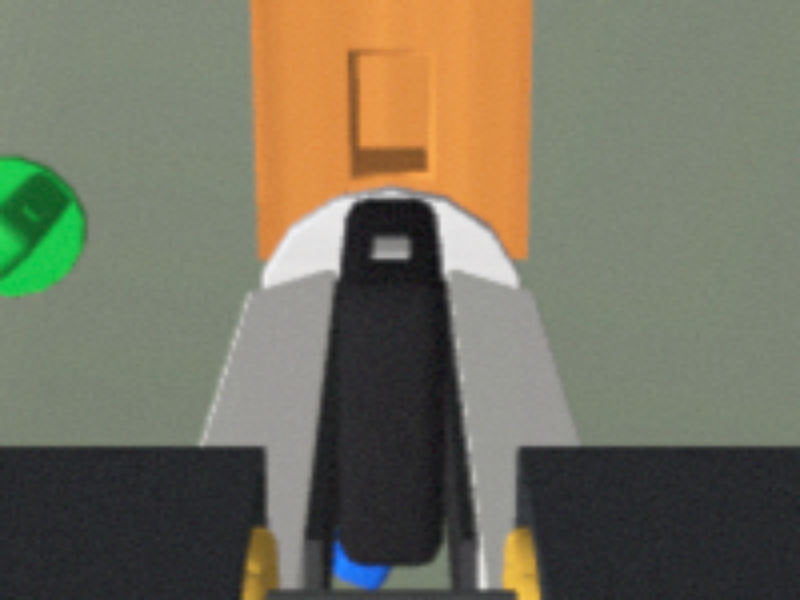

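The key is held upright: collar front edge at crop (392,188), bow aligned with the fingers. The empty pocket's rim spans crop (350,50) to (433,176).

```bash
python3 - <<'E'
from h import *
import pickle
s,c=pickle.load(open("w4.pkl","rb"));yaw=2*np.arctan2(s["orientation"][2],s["orientation"][1])
tx=np.array([np.cos(yaw),np.sin(yaw)]);ty=np.array([np.sin(yaw),-np.cos(yaw)]);t=s["tcp_pos"]
f=lambda u,v,z:plane(c,180+u/4-.4,170+v/3.75-.4,z)
loc=lambda p:((p[:2]-t[:2])@tx*1e3,(p[:2]-t[:2])@ty*1e3)
z=t[2]-.0289
for n,a,zz in(("front bot",(392,188),z),("front top",(392,195),z+.004),("L",(265,275),z+.004),("R",(518,275),z+.004),("bow L",(345,215),z+.044),("bow R",(437,215),z+.044),("bow+x top",(390,200),z+.044),("bow -x top",(390,562),z+.044)): print(n,loc(f(*a,zz)))
P=[f(*a,.034) for a in((350,50),(433,50),(350,176),(429,176))];print("pocket",np.mean(P,0),[np.linalg.norm(P[0]-P[i]) for i in(1,2)],yaw)
# target lock in tool axes, given yaw .364 when there
print([ (np.array([.5174,-.2043])-t[:2])@v*100 for v in (tx,ty)], np.degrees(yaw-.364))
E
```

```text
front bot (np.float64(17.93933873462081), np.float64(0.20280070516399992))
front top (np.float64(18.040402702174777), np.float64(0.19848161957422344))
L (np.float64(6.226824992419563), np.float64(-16.722007517095847))
R (np.float64(6.218350159646483), np.float64(16.988093481752404))
bow L (np.float64(27.166958362049115), np.float64(-4.677903474023466))
bow R (np.float64(27.164736672134516), np.float64(4.782038116082036))
bow+x top (np.float64(28.877526168485375), np.float64(-0.050324341092671525))
bow -x top (np.float64(-15.32247389856843), np.float64(-0.0629079452260867))
pocket [0.54307435 0.17369479 0.034     ] [np.float64(0.01781896401164691), np.float64(0.02988474662718056)] 0.11905882663103694
[np.float64(-6.8169972135489045), np.float64(37.22742437113204)] -14.034095463023778
```

>>> step_arm:
  steps:
    - {"grip": 255,"dx": -6.8,"dy": 37.2,"dz": 0,"spin": -14}
    - {"grip": 255,"dx": -6.8,"dy": 37.2,"dz": 0,"spin": -14}
    - {"grip": 255,"dx": -6.8,"dy": 37.2,"dz": 0,"spin": -14}
    - {"grip": 255,"dx": -6.8,"dy": 37.2,"dz": 0,"spin": -14}
    - {"grip": 255,"dx": -6.8,"dy": 37.2,"dz": 0,"spin": -14}
    - {"grip": 255,"dx": -6.8,"dy": 37.2,"dz": 0,"spin": -14}
    - {"grip": 255,"dx": -6.8,"dy": 37.2,"dz": 0,"spin": -14}
    - {"grip": 255,"dx": -6.8,"dy": 37.2,"dz": 0,"spin": -14}
    - {"grip": 255,"dx": -6.8,"dy": 37.2,"dz": 0,"spin": -14}
    - {"grip": 255,"dx": -6.8,"dy": 37.2,"dz": 0,"spin": -14}
    - {"grip": 255,"dx": -6.8,"dy": 37.2,"dz": 0,"spin": -14}
    - {"grip": 255,"dx": -6.8,"dy": 37.2,"dz": 2,"spin": -14}
    - {"grip": 255,"dx": -6.8,"dy": 37.2,"dz": 4,"spin": -14}
    - {"grip": 255,"dx": -6.8,"dy": 37.2,"dz": 5.5,"spin": -14}
    - {"grip": 255,"dx": -6.8,"dy": 37.2,"dz": 5.5,"spin": -14}
    - {"grip": 255,"dx": -6.8,"dy": 37.2,"dz": 5.5,"spin": -14}
    - {"grip": 255,"dx": -6.8,"dy": 37.2,"dz": 5.5,"spin": -14}

```text
time_s: 6.3
tcp_pos: [0.5182, -0.2029, 0.1283]
orientation: [-0.0, 0.983, 0.181, 0.0]
ft_force: [0.0, -0.0, -1.5]
finger_gap: 0.0117
grasp_force: 40.0
```

```bash
cat > d.py <<'E'
from h import *
import sys
s=bot.read_state();t=s["tcp_pos"];o=s["orientation"];yaw=2*np.arctan2(o[2],o[1])
tx=np.array([np.cos(yaw),np.sin(yaw)]);ty=np.array([np.sin(yaw),-np.cos(yaw)])
g=np.array([float(a) for a in sys.argv[1:3]])-t[:2]
print("tcp",t.round(4),"yaw",yaw.round(4),"err cm",(g@tx*100).round(3),(g@ty*100).round(3),"F",s["ft_force"].round(2),"M",s["wrist_torque"].round(3),s["time_s"],"vert",o.round(4))
E
python3 d.py .5174 -.2043
```

```text
tcp [ 0.5182 -0.2029  0.1283] yaw 0.3646 err cm -0.122 0.104 F [ 0.03 -0.02 -1.47] M [0.04  0.025 0.019] 6.3 vert [-1.000e-04  9.834e-01  1.813e-01  1.000e-04]
```

>>> step_arm:
  steps:
    - {"grip": 255,"dx": -0.12,"dy": 0.1,"dz": 0.3,"spin": 0}
    - {"grip": 255,"dx": -0.12,"dy": 0.1,"dz": 0.6,"spin": 0}
    - {"grip": 255,"dx": -0.12,"dy": 0.1,"dz": 0.9,"spin": 0}
    - {"grip": 255,"dx": -0.12,"dy": 0.1,"dz": 1.1,"spin": 0}
    - {"grip": 255,"dx": -0.12,"dy": 0.1,"dz": 1.2,"spin": 0}
    - {"grip": 255,"dx": -0.12,"dy": 0.1,"dz": 1.3,"spin": 0}
    - {"grip": 255,"dx": -0.12,"dy": 0.1,"dz": 1.4,"spin": 0}
    - {"grip": 255,"dx": -0.12,"dy": 0.1,"dz": 1.5,"spin": 0}
    - {"grip": 255,"dx": -0.12,"dy": 0.1,"dz": 1.6,"spin": 0}
    - {"grip": 255,"dx": -0.12,"dy": 0.1,"dz": 1.6,"spin": 0}

```text
time_s: 7.13
tcp_pos: [0.5169, -0.2053, 0.1118]
orientation: [-0.0, 0.984, 0.181, -0.0]
ft_force: [-0.3, -0.9, -0.2]
finger_gap: 0.0114
grasp_force: 40.0
```

```bash
python3 d.py .5174 -.2043
```

```text
tcp [ 0.5169 -0.2053  0.1118] yaw 0.3633 err cm 0.085 -0.076 F [-0.33 -0.93 -0.18] M [ 0.059 -0.001 -0.066] 7.1333 vert [-1.000e-04  9.835e-01  1.807e-01 -1.000e-04]
```

>>> step_arm:
  steps:
    - {"grip": 255,"dx": 0.05,"dy": -0.05,"dz": 0.1,"spin": 0}
    - {"grip": 255,"dx": 0.05,"dy": -0.05,"dz": 0.2,"spin": 0}
    - {"grip": 255,"dx": 0.05,"dy": -0.05,"dz": 0.3,"spin": 0}
    - {"grip": 255,"dx": 0.05,"dy": -0.05,"dz": 0.3,"spin": 0}

```text
time_s: 7.47
tcp_pos: [0.5171, -0.2046, 0.1087]
orientation: [-0.0, 0.984, 0.181, -0.0]
ft_force: [0.8, 0.1, -0.9]
finger_gap: 0.0119
grasp_force: 40.0
```

```bash
python3 d.py .5174 -.2043
```

```text
tcp [ 0.5171 -0.2046  0.1087] yaw 0.3634 err cm 0.036 -0.02 F [ 0.82  0.06 -0.86] M [-0.002  0.026 -0.038] 7.4667 vert [-1.000e-04  9.835e-01  1.807e-01 -2.000e-04]
```

>>> step_arm:
  steps:
    - {"grip": 255,"dx": 0,"dy": 0,"dz": 0.12,"spin": 0}
    - {"grip": 255,"dx": 0,"dy": 0,"dz": 0.24,"spin": 0}
    - {"grip": 255,"dx": 0,"dy": 0,"dz": 0.36,"spin": 0}
    - {"grip": 255,"dx": 0,"dy": 0,"dz": 0.48,"spin": 0}
    - {"grip": 255,"dx": 0,"dy": 0,"dz": 0.6,"spin": 0}
    - {"grip": 255,"dx": 0,"dy": 0,"dz": 0.6,"spin": 0}

```text
time_s: 7.97
tcp_pos: [0.5171, -0.2046, 0.1027]
orientation: [-0.0, 0.984, 0.181, -0.0]
ft_force: [-0.3, -0.1, -1.2]
finger_gap: 0.0117
grasp_force: 40.0
```

```bash
python3 d.py .5174 -.2043
```

```text
tcp [ 0.5171 -0.2046  0.1027] yaw 0.3633 err cm 0.042 -0.021 F [-0.35 -0.11 -1.2 ] M [0.033 0.017 0.031] 7.9667 vert [-1.000e-04  9.835e-01  1.807e-01 -2.000e-04]
```

>>> step_arm:
  steps:
    - {"grip": 255,"dx": 0,"dy": 0,"dz": 0.12,"spin": 0}
    - {"grip": 255,"dx": 0,"dy": 0,"dz": 0.24,"spin": 0}
    - {"grip": 255,"dx": 0,"dy": 0,"dz": 0.36,"spin": 0}
    - {"grip": 255,"dx": 0,"dy": 0,"dz": 0.48,"spin": 0}
    - {"grip": 255,"dx": 0,"dy": 0,"dz": 0.6,"spin": 0}
    - {"grip": 255,"dx": 0,"dy": 0,"dz": 0.68,"spin": 0}
    - {"grip": 255,"dx": 0,"dy": 0,"dz": 0.72,"spin": 0}
    - {"grip": 255,"dx": 0,"dy": 0,"dz": 0.72,"spin": 0}

```text
time_s: 8.63
tcp_pos: [0.5172, -0.2047, 0.0956]
orientation: [-0.0, 0.984, 0.181, -0.0]
ft_force: [0.4, -0.0, -0.4]
finger_gap: 0.0117
grasp_force: 40.0
```

```bash
python3 d.py .5174 -.2043
```

```text
tcp [ 0.5172 -0.2047  0.0956] yaw 0.3633 err cm 0.032 -0.029 F [ 0.45 -0.05 -0.36] M [-0.033 -0.028  0.056] 8.6333 vert [-0.000e+00  9.835e-01  1.807e-01 -1.000e-04]
```

Nearly seated. I'll press on in small steps until the force rises.

>>> step_arm:
  steps:
    - {"grip": 255,"dx": 0,"dy": 0,"dz": 0.03,"spin": 0}
    - {"grip": 255,"dx": 0,"dy": 0,"dz": 0.06,"spin": 0}
    - {"grip": 255,"dx": 0,"dy": 0,"dz": 0.09,"spin": 0}
    - {"grip": 255,"dx": 0,"dy": 0,"dz": 0.09,"spin": 0}

```text
time_s: 8.97
tcp_pos: [0.5173, -0.2047, 0.0949]
orientation: [0.0, 0.984, 0.181, 0.0]
ft_force: [-0.5, -0.5, 0.2]
finger_gap: 0.0116
grasp_force: 40.0
```

```bash
python3 d.py .5174 -.2043
```

```text
tcp [ 0.5173 -0.2047  0.0949] yaw 0.3633 err cm 0.023 -0.038 F [-0.53 -0.48  0.24] M [-0.02   0.014  0.005] 8.9667 vert [1.000e-04 9.835e-01 1.806e-01 1.000e-04]
```

>>> step_arm:
  steps:
    - {"grip": 255,"dx": 0,"dy": 0,"dz": 0.03,"spin": 0}
    - {"grip": 255,"dx": 0,"dy": 0,"dz": 0.06,"spin": 0}
    - {"grip": 255,"dx": 0,"dy": 0,"dz": 0.06,"spin": 0}

```text
time_s: 9.22
tcp_pos: [0.5173, -0.2047, 0.0949]
orientation: [0.0, 0.984, 0.181, 0.0]
ft_force: [-2.0, 0.3, 4.9]
finger_gap: 0.0119
grasp_force: 40.0
```

```bash
python3 d.py .5174 -.2043
```

```text
tcp [ 0.5173 -0.2047  0.0949] yaw 0.3634 err cm 0.021 -0.038 F [-1.97  0.33  4.86] M [0.163 0.259 0.023] 9.2167 vert [2.000e-04 9.835e-01 1.807e-01 2.000e-04]
```

Fully seated: 5 N at z 0.0949, exactly the expected height. Now I'll check the joint-6 range and turn clockwise.

>>> step_arm:
  steps:
    - {"grip": 255,"dx": 0,"dy": 0,"dz": 0,"spin": 3}
    - {"grip": 255,"dx": 0,"dy": 0,"dz": 0,"spin": 6}
    - {"grip": 255,"dx": 0,"dy": 0,"dz": 0,"spin": 9}
    - {"grip": 255,"dx": 0,"dy": 0,"dz": 0,"spin": 12}
    - {"grip": 255,"dx": 0,"dy": 0,"dz": 0,"spin": 15}

```text
time_s: 9.63
tcp_pos: [0.5175, -0.2042, 0.0949]
orientation: [-0.0, 0.999, 0.05, 0.0]
ft_force: [0.1, 2.5, 5.3]
finger_gap: 0.0122
grasp_force: 40.0
```

```bash
python3 d.py .5174 -.2043; python3 -c "
from bench import bot;print(bot.read_state()['joint_positions'].round(2))"
```

```text
tcp [ 0.5175 -0.2042  0.0949] yaw 0.0991 err cm -0.007 0.005 F [0.11 2.5  5.32] M [0.444 0.144 0.175] 9.6333 vert [-2.000e-04  9.988e-01  4.950e-02  3.000e-04]
[-0.5   0.35  1.74  0.    1.04  0.97]
```

>>> step_arm:
  steps:
    - {"grip": 255,"dx": 0,"dy": 0,"dz": -0.03,"spin": 3}
    - {"grip": 255,"dx": 0,"dy": 0,"dz": -0.03,"spin": 6}
    - {"grip": 255,"dx": 0,"dy": 0,"dz": -0.03,"spin": 9}
    - {"grip": 255,"dx": 0,"dy": 0,"dz": -0.03,"spin": 12}
    - {"grip": 255,"dx": 0,"dy": 0,"dz": -0.03,"spin": 15}
    - {"grip": 255,"dx": 0,"dy": 0,"dz": -0.03,"spin": 18}
    - {"grip": 255,"dx": 0,"dy": 0,"dz": -0.03,"spin": 21}
    - {"grip": 255,"dx": 0,"dy": 0,"dz": -0.03,"spin": 24}
    - {"grip": 255,"dx": 0,"dy": 0,"dz": -0.03,"spin": 27}
    - {"grip": 255,"dx": 0,"dy": 0,"dz": -0.03,"spin": 30}

```text
time_s: 10.47
tcp_pos: [0.5177, -0.204, 0.0949]
orientation: [-0.001, 0.978, -0.211, 0.0]
ft_force: [-0.0, 1.8, 3.6]
finger_gap: 0.0119
grasp_force: 40.0
```

```bash
python3 d.py .5174 -.2043
```

```text
tcp [ 0.5177 -0.204   0.0949] yaw -0.4247 err cm -0.013 0.043 F [-0.01  1.82  3.64] M [ 0.562 -0.002  0.118] 10.4667 vert [-6.000e-04  9.775e-01 -2.107e-01  4.000e-04]
```

>>> step_arm:
  steps:
    - {"grip": 255,"dx": 0,"dy": 0,"dz": 0,"spin": 3}
    - {"grip": 255,"dx": 0,"dy": 0,"dz": 0,"spin": 6}
    - {"grip": 255,"dx": 0,"dy": 0,"dz": 0,"spin": 9}
    - {"grip": 255,"dx": 0,"dy": 0,"dz": 0,"spin": 12}
    - {"grip": 255,"dx": 0,"dy": 0,"dz": 0,"spin": 15}
    - {"grip": 255,"dx": 0,"dy": 0,"dz": 0,"spin": 18}
    - {"grip": 255,"dx": 0,"dy": 0,"dz": 0,"spin": 21}
    - {"grip": 255,"dx": 0,"dy": 0,"dz": 0,"spin": 24}
    - {"grip": 255,"dx": 0,"dy": 0,"dz": 0,"spin": 27}
    - {"grip": 255,"dx": 0,"dy": 0,"dz": 0,"spin": 29}

```text
time_s: 11.3
tcp_pos: [0.5182, -0.2039, 0.0949]
orientation: [-0.001, 0.894, -0.449, 0.001]
ft_force: [0.6, 2.7, 2.5]
finger_gap: 0.0122
grasp_force: 40.0
```

```bash
python3 d.py .5174 -.2043
```

```text
tcp [ 0.5182 -0.2039  0.0949] yaw -0.9308 err cm -0.017 0.091 F [0.56 2.7  2.5 ] M [ 0.625 -0.267  0.139] 11.3 vert [-1.000e-03  8.936e-01 -4.488e-01  7.000e-04]
```

>>> step_arm:
  steps:
    - {"grip": 255,"dx": 0,"dy": 0,"dz": 0,"spin": 1}
    - {"grip": 255,"dx": 0,"dy": 0,"dz": 0,"spin": 2}
    - {"grip": 255,"dx": 0,"dy": 0,"dz": 0,"spin": 3}
    - {"grip": 255,"dx": 0,"dy": 0,"dz": 0,"spin": 4}
    - {"grip": 255,"dx": 0,"dy": 0,"dz": 0,"spin": 4}

```text
time_s: 11.72
tcp_pos: [0.5181, -0.2047, 0.0949]
orientation: [-0.0, 0.878, -0.479, 0.001]
ft_force: [3.0, 3.3, 2.9]
finger_gap: 0.0119
grasp_force: 40.0
```

```bash
python3 d.py .5174 -.2043
```

```text
tcp [ 0.5181 -0.2047  0.0949] yaw -0.999 err cm -0.067 0.039 F [3.01 3.26 2.94] M [ 0.791 -0.663  0.061] 11.7167 vert [-4.000e-04  8.778e-01 -4.790e-01  8.000e-04]
```

>>> step_arm:
  steps:
    - {"grip": 255,"dx": 0,"dy": -0.02,"dz": 0,"spin": 0.7}
    - {"grip": 255,"dx": 0,"dy": -0.04,"dz": 0,"spin": 1.4}
    - {"grip": 255,"dx": 0,"dy": -0.04,"dz": 0,"spin": 2}
    - {"grip": 255,"dx": 0,"dy": -0.04,"dz": 0,"spin": 2}

```text
time_s: 12.05
tcp_pos: [0.518, -0.2046, 0.0948]
orientation: [-0.0, 0.869, -0.494, 0.0]
ft_force: [3.6, 2.7, 4.6]
finger_gap: 0.012
grasp_force: 40.0
```

```bash
python3 d.py .5174 -.2043
```

```text
tcp [ 0.518  -0.2046  0.0948] yaw -1.0335 err cm -0.057 0.031 F [3.57 2.7  4.57] M [ 0.783 -0.626  0.093] 12.05 vert [-0.000e+00  8.694e-01 -4.941e-01  5.000e-04]
```

>>> step_arm:
  steps:
    - {"grip": 255,"dx": 0,"dy": -0.02,"dz": -0.02,"spin": 0.7}
    - {"grip": 255,"dx": 0,"dy": -0.03,"dz": -0.02,"spin": 1.4}
    - {"grip": 255,"dx": 0,"dy": -0.03,"dz": -0.02,"spin": 2}
    - {"grip": 255,"dx": 0,"dy": -0.03,"dz": -0.02,"spin": 2}

```text
time_s: 12.38
tcp_pos: [0.518, -0.2046, 0.0949]
orientation: [0.0, 0.861, -0.509, 0.0]
ft_force: [3.1, 2.6, 4.6]
finger_gap: 0.0119
grasp_force: 40.0
```

```bash
python3 d.py .5174 -.2043
```

```text
tcp [ 0.518  -0.2046  0.0949] yaw -1.0684 err cm -0.054 0.041 F [3.07 2.59 4.6 ] M [ 0.598 -0.648  0.092] 12.3833 vert [ 1.000e-04  8.607e-01 -5.091e-01  3.000e-04]
```

>>> step_arm:
  steps:
    - {"grip": 255,"dx": 0,"dy": -0.02,"dz": -0.02,"spin": 0.7}
    - {"grip": 255,"dx": 0,"dy": -0.02,"dz": -0.02,"spin": 1.4}
    - {"grip": 255,"dx": 0,"dy": -0.02,"dz": -0.02,"spin": 2}
    - {"grip": 255,"dx": 0,"dy": -0.02,"dz": -0.02,"spin": 2}

```text
time_s: 12.72
tcp_pos: [0.5181, -0.2045, 0.0949]
orientation: [0.0, 0.852, -0.524, 0.0]
ft_force: [2.7, 1.5, 2.1]
finger_gap: 0.0119
grasp_force: 40.0
```

```bash
python3 d.py .5174 -.2043
```

```text
tcp [ 0.5181 -0.2045  0.0949] yaw -1.1031 err cm -0.048 0.051 F [2.69 1.45 2.14] M [ 0.412 -0.724  0.204] 12.7167 vert [ 2.000e-04  8.517e-01 -5.240e-01  2.000e-04]
```

>>> step_arm:
  steps:
    - {"grip": 255,"dx": 0,"dy": 0,"dz": -0.01,"spin": 0.5}
    - {"grip": 255,"dx": 0,"dy": 0,"dz": -0.01,"spin": 0.8}
    - {"grip": 255,"dx": 0,"dy": 0,"dz": -0.01,"spin": 0.8}

```text
time_s: 12.97
tcp_pos: [0.5181, -0.2044, 0.0949]
orientation: [0.0, 0.848, -0.53, 0.0]
ft_force: [3.2, 1.6, 0.1]
finger_gap: 0.0117
grasp_force: 40.0
```

```bash
python3 d.py .5174 -.2043
```

```text
tcp [ 0.5181 -0.2044  0.0949] yaw -1.1168 err cm -0.041 0.053 F [3.22 1.65 0.1 ] M [ 0.256 -0.728  0.257] 12.9667 vert [ 2.000e-04  8.481e-01 -5.298e-01  1.000e-04]
```

Stop felt: the moment rose from 0.09 to 0.26 N m over 2.8° of turn. Turning back.

>>> step_arm:
  steps:
    - {"grip": 255,"dx": 0,"dy": 0,"dz": 0.02,"spin": -3}
    - {"grip": 255,"dx": 0,"dy": 0,"dz": 0.02,"spin": -6}
    - {"grip": 255,"dx": 0,"dy": 0,"dz": 0.02,"spin": -9}
    - {"grip": 255,"dx": 0,"dy": 0,"dz": 0.02,"spin": -12}
    - {"grip": 255,"dx": 0,"dy": 0,"dz": 0.02,"spin": -15}
    - {"grip": 255,"dx": 0,"dy": 0,"dz": 0.02,"spin": -18}
    - {"grip": 255,"dx": 0,"dy": 0,"dz": 0.02,"spin": -21}
    - {"grip": 255,"dx": 0,"dy": 0,"dz": 0.02,"spin": -24}
    - {"grip": 255,"dx": 0,"dy": 0,"dz": 0.02,"spin": -27}
    - {"grip": 255,"dx": 0,"dy": 0,"dz": 0.02,"spin": -30}

```text
time_s: 13.8
tcp_pos: [0.517, -0.2045, 0.0949]
orientation: [0.0, 0.957, -0.291, -0.001]
ft_force: [1.1, 1.3, 3.2]
finger_gap: 0.0116
grasp_force: 40.0
```

```bash
python3 d.py .5174 -.2043
```

```text
tcp [ 0.517  -0.2045  0.0949] yaw -0.5911 err cm 0.027 -0.04 F [1.14 1.25 3.21] M [ 0.062 -0.227 -0.042] 13.8 vert [ 5.000e-04  9.566e-01 -2.913e-01 -9.000e-04]
```

>>> step_arm:
  steps:
    - {"grip": 255,"dx": 0,"dy": 0,"dz": 0,"spin": -3}
    - {"grip": 255,"dx": 0,"dy": 0,"dz": 0,"spin": -6}
    - {"grip": 255,"dx": 0,"dy": 0,"dz": 0,"spin": -9}
    - {"grip": 255,"dx": 0,"dy": 0,"dz": 0,"spin": -12}
    - {"grip": 255,"dx": 0,"dy": 0,"dz": 0,"spin": -15}
    - {"grip": 255,"dx": 0,"dy": 0,"dz": 0,"spin": -18}
    - {"grip": 255,"dx": 0,"dy": 0,"dz": 0,"spin": -21}
    - {"grip": 255,"dx": 0,"dy": 0,"dz": 0,"spin": -24}
    - {"grip": 255,"dx": 0,"dy": 0,"dz": 0,"spin": -27}
    - {"grip": 255,"dx": 0,"dy": 0,"dz": 0,"spin": -30}
    - {"grip": 255,"dx": 0,"dy": 0,"dz": 0,"spin": -33}
    - {"grip": 255,"dx": 0,"dy": 0,"dz": 0,"spin": -36}
    - {"grip": 255,"dx": 0,"dy": 0,"dz": 0,"spin": -39}
    - {"grip": 255,"dx": 0,"dy": 0,"dz": 0,"spin": -42}
    - {"grip": 255,"dx": 0,"dy": 0,"dz": 0,"spin": -45}
    - {"grip": 255,"dx": 0,"dy": 0,"dz": 0,"spin": -48}
    - {"grip": 255,"dx": 0,"dy": 0,"dz": 0,"spin": -51}
    - {"grip": 255,"dx": 0,"dy": 0,"dz": 0,"spin": -54}
    - {"grip": 255,"dx": 0,"dy": 0,"dz": 0,"spin": -56}
    - {"grip": 255,"dx": 0,"dy": 0,"dz": 0,"spin": -56}

```text
time_s: 15.47
tcp_pos: [0.5166, -0.2054, 0.0949]
orientation: [0.001, 0.982, 0.191, -0.002]
ft_force: [-0.7, -1.9, 2.8]
finger_gap: 0.0116
grasp_force: 40.0
```

```bash
python3 d.py .5174 -.2043
```

```text
tcp [ 0.5166 -0.2054  0.0949] yaw 0.385 err cm 0.12 -0.07 F [-0.69 -1.88  2.85] M [-0.454  0.065 -0.079] 15.4667 vert [ 7.000e-04  9.815e-01  1.913e-01 -1.600e-03]
```

>>> step_arm:
  steps:
    - {"grip": 255,"dx": 0,"dy": 0,"dz": 0,"spin": -1}
    - {"grip": 255,"dx": 0,"dy": 0,"dz": 0,"spin": -2}
    - {"grip": 255,"dx": 0,"dy": 0,"dz": 0,"spin": -3}
    - {"grip": 255,"dx": 0,"dy": 0,"dz": 0,"spin": -4}
    - {"grip": 255,"dx": 0,"dy": 0,"dz": 0,"spin": -4}

```text
time_s: 15.88
tcp_pos: [0.5167, -0.2047, 0.0949]
orientation: [0.0, 0.974, 0.226, -0.001]
ft_force: [-2.6, -3.7, 4.3]
finger_gap: 0.0119
grasp_force: 40.0
```

```bash
python3 d.py .5174 -.2043
```

```text
tcp [ 0.5167 -0.2047  0.0949] yaw 0.4556 err cm 0.078 -0.002 F [-2.61 -3.69  4.28] M [-0.675  0.583 -0.035] 15.8833 vert [ 1.000e-04  9.742e-01  2.258e-01 -1.400e-03]
```

>>> step_arm:
  steps:
    - {"grip": 255,"dx": -0.02,"dy": 0.01,"dz": -0.01,"spin": -1}
    - {"grip": 255,"dx": -0.04,"dy": 0.02,"dz": -0.01,"spin": -2}
    - {"grip": 255,"dx": -0.04,"dy": 0.02,"dz": -0.01,"spin": -2.5}
    - {"grip": 255,"dx": -0.04,"dy": 0.02,"dz": -0.01,"spin": -2.5}

```text
time_s: 16.22
tcp_pos: [0.5172, -0.2046, 0.0949]
orientation: [-0.0, 0.969, 0.247, -0.001]
ft_force: [-3.3, -3.4, 4.4]
finger_gap: 0.0118
grasp_force: 40.0
```

```bash
python3 d.py .5174 -.2043
```

```text
tcp [ 0.5172 -0.2046  0.0949] yaw 0.4984 err cm 0.035 -0.015 F [-3.32 -3.39  4.36] M [-0.585  0.612 -0.11 ] 16.2167 vert [-1.000e-04  9.691e-01  2.466e-01 -6.000e-04]
```

>>> step_arm:
  steps:
    - {"grip": 255,"dx": -0.02,"dy": 0,"dz": -0.01,"spin": -0.7}
    - {"grip": 255,"dx": -0.03,"dy": 0,"dz": -0.02,"spin": -1.4}
    - {"grip": 255,"dx": -0.03,"dy": 0,"dz": -0.02,"spin": -1.4}

```text
time_s: 16.47
tcp_pos: [0.5172, -0.2046, 0.0949]
orientation: [-0.0, 0.966, 0.258, -0.0]
ft_force: [-2.6, -2.9, 3.1]
finger_gap: 0.0117
grasp_force: 40.0
```

```bash
python3 d.py .5174 -.2043
```

```text
tcp [ 0.5172 -0.2046  0.0949] yaw 0.5229 err cm 0.03 -0.02 F [-2.65 -2.94  3.07] M [-0.699  0.648 -0.123] 16.4667 vert [-2.000e-04  9.660e-01  2.585e-01 -3.000e-04]
```

>>> step_arm:
  steps:
    - {"grip": 255,"dx": -0.02,"dy": 0,"dz": -0.01,"spin": -0.7}
    - {"grip": 255,"dx": -0.03,"dy": 0,"dz": -0.01,"spin": -1.3}
    - {"grip": 255,"dx": -0.03,"dy": 0,"dz": -0.01,"spin": -1.3}

```text
time_s: 16.72
tcp_pos: [0.5171, -0.2047, 0.0949]
orientation: [-0.0, 0.963, 0.269, -0.0]
ft_force: [-3.0, -3.0, 1.3]
finger_gap: 0.0117
grasp_force: 40.0
```

```bash
python3 d.py .5174 -.2043
```

```text
tcp [ 0.5171 -0.2047  0.0949] yaw 0.5452 err cm 0.043 -0.022 F [-2.98 -3.05  1.32] M [-0.634  0.489 -0.246] 16.7167 vert [-2.000e-04  9.631e-01  2.693e-01 -1.000e-04]
```

>>> step_arm:
  steps:
    - {"grip": 255,"dx": 0,"dy": 0,"dz": 0.01,"spin": -0.4}
    - {"grip": 255,"dx": 0,"dy": 0,"dz": 0.01,"spin": -0.4}

```text
time_s: 16.88
tcp_pos: [0.5172, -0.2047, 0.0949]
orientation: [-0.0, 0.962, 0.273, -0.0]
ft_force: [-2.1, -3.3, -0.9]
finger_gap: 0.0118
grasp_force: 40.0
```

```bash
python3 d.py .5174 -.2043
```

```text
tcp [ 0.5172 -0.2047  0.0949] yaw 0.552 err cm 0.043 -0.022 F [-2.11 -3.3  -0.87] M [-0.586  0.454 -0.183] 16.8833 vert [-2.000e-04  9.621e-01  2.725e-01 -1.000e-04]
```

>>> step_arm:
  steps:
    - {"grip": 255,"dx": 0,"dy": 0,"dz": 0.02,"spin": -0.6}
    - {"grip": 255,"dx": 0,"dy": 0,"dz": 0.02,"spin": -0.6}

```text
time_s: 17.05
tcp_pos: [0.5172, -0.2047, 0.0949]
orientation: [-0.0, 0.961, 0.278, -0.0]
ft_force: [-3.1, -2.9, 1.9]
finger_gap: 0.0116
grasp_force: 40.0
```

```bash
python3 d.py .5174 -.2043
```

```text
tcp [ 0.5172 -0.2047  0.0949] yaw 0.5626 err cm 0.041 -0.026 F [-3.13 -2.86  1.9 ] M [-0.606  0.511 -0.306] 17.05 vert [-1.000e-04  9.607e-01  2.776e-01 -0.000e+00]
```

Home stop felt clearly (-0.31 N m). Now I'll bring the key back to the slot's line.

>>> step_arm:
  steps:
    - {"grip": 255,"dx": 0,"dy": 0,"dz": 0,"spin": 3}
    - {"grip": 255,"dx": 0,"dy": 0,"dz": 0,"spin": 6}
    - {"grip": 255,"dx": 0,"dy": 0,"dz": 0,"spin": 9}
    - {"grip": 255,"dx": 0,"dy": 0,"dz": 0,"spin": 10.7}
    - {"grip": 255,"dx": 0,"dy": 0,"dz": 0,"spin": 10.7}

```text
time_s: 17.47
tcp_pos: [0.5175, -0.2037, 0.0949]
orientation: [-0.001, 0.982, 0.187, 0.0]
ft_force: [-2.2, 0.8, 0.4]
finger_gap: 0.0116
grasp_force: 40.0
```

```bash
python3 d.py .5174 -.2043
```

```text
tcp [ 0.5175 -0.2037  0.0949] yaw 0.3752 err cm -0.035 0.053 F [-2.22  0.82  0.38] M [ 0.194  0.223 -0.013] 17.4667 vert [-1.000e-03  9.825e-01  1.865e-01  4.000e-04]
```

>>> step_arm:
  steps:
    - {"grip": 255,"dx": -0.02,"dy": 0,"dz": -0.1,"spin": 0.5}
    - {"grip": 255,"dx": -0.02,"dy": 0,"dz": -0.2,"spin": 0.5}
    - {"grip": 255,"dx": -0.02,"dy": 0,"dz": -0.3,"spin": 0.5}
    - {"grip": 255,"dx": -0.02,"dy": 0,"dz": -0.4,"spin": 0.5}
    - {"grip": 255,"dx": -0.02,"dy": 0,"dz": -0.4,"spin": 0.5}

```text
time_s: 17.88
tcp_pos: [0.5174, -0.205, 0.0992]
orientation: [0.0, 0.983, 0.182, 0.0]
ft_force: [-0.3, 0.2, -1.3]
finger_gap: 0.012
grasp_force: 40.0
```

```bash
python3 d.py .5174 -.2043
```

```text
tcp [ 0.5174 -0.205   0.0992] yaw 0.367 err cm 0.023 -0.067 F [-0.29  0.2  -1.35] M [-0.028  0.     0.039] 17.8833 vert [2.000e-04 9.832e-01 1.825e-01 4.000e-04]
```

Coming out freely. Continuing straight up.

>>> step_arm:
  steps:
    - {"grip": 255,"dx": 0,"dy": 0,"dz": -0.15,"spin": 0}
    - {"grip": 255,"dx": 0,"dy": 0,"dz": -0.3,"spin": 0}
    - {"grip": 255,"dx": 0,"dy": 0,"dz": -0.45,"spin": 0}
    - {"grip": 255,"dx": 0,"dy": 0,"dz": -0.6,"spin": 0}
    - {"grip": 255,"dx": 0,"dy": 0,"dz": -0.75,"spin": 0}
    - {"grip": 255,"dx": 0,"dy": 0,"dz": -0.9,"spin": 0}
    - {"grip": 255,"dx": 0,"dy": 0,"dz": -1.05,"spin": 0}

```text
time_s: 18.47
tcp_pos: [0.5171, -0.205, 0.1096]
orientation: [0.0, 0.983, 0.182, 0.0]
ft_force: [-0.0, -0.1, -0.1]
finger_gap: 0.0114
grasp_force: 40.0
```

```bash
python3 d.py .5425 .1735
```

```text
tcp [ 0.5171 -0.205   0.1096] yaw 0.3668 err cm 15.949 -34.414 F [-0.02 -0.13 -0.15] M [ 0.027  0.01  -0.015] 18.4667 vert [0.     0.9832 0.1824 0.    ]
```

>>> step_arm:
  steps:
    - {"grip": 255,"dx": 0,"dy": 0,"dz": -1,"spin": 0}
    - {"grip": 255,"dx": 0,"dy": 0,"dz": -3,"spin": 0}
    - {"grip": 255,"dx": 0,"dy": 0,"dz": -5.5,"spin": 0}
    - {"grip": 255,"dx": 0,"dy": 0,"dz": -7.3,"spin": 0}
    - {"grip": 255,"dx": 0,"dy": 0,"dz": -7.3,"spin": 0}

```text
time_s: 18.88
tcp_pos: [0.5195, -0.2063, 0.1871]
orientation: [0.003, 0.983, 0.182, 0.003]
ft_force: [0.1, 0.6, -0.7]
finger_gap: 0.0119
grasp_force: 40.0
```

```bash
python3 - <<'E'
from h import *
im=bot.read_camera("wrist");cv2.imwrite("pics/w5c.png",cv2.resize(im[130:290,180:380],None,fx=4,fy=3.75))
E
python3 d.py .5425 .1735
```

```text
tcp [ 0.5184 -0.2057  0.1849] yaw 0.3669 err cm 15.851 -34.53 F [-0.04  0.65 -1.45] M [-0.003  0.027  0.045] 18.9333 vert [0.0017 0.9832 0.1824 0.0021]
```

View pics/w5c.png

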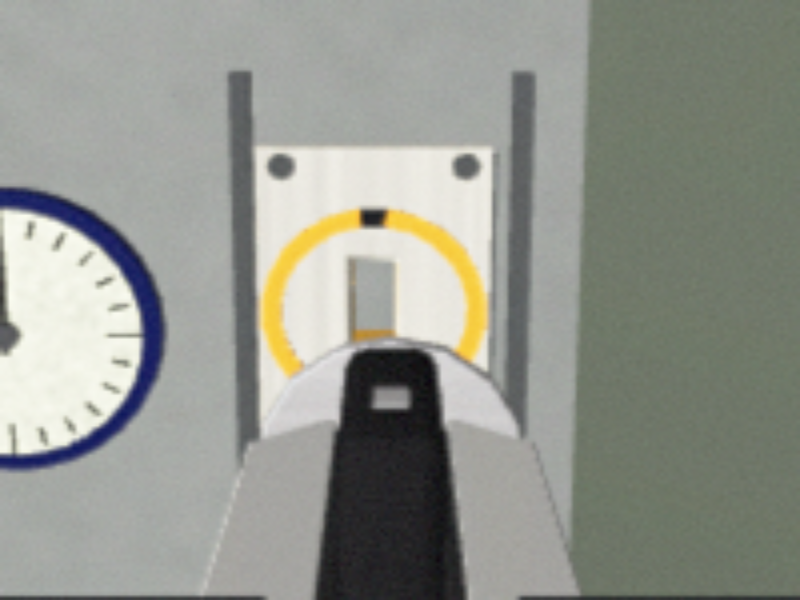

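The mark at (373,217) points to tester +x, so the rotor is home, and the key is free and straight in the jaws. Back to the stand.

>>> step_arm:
  steps:
    - {"grip": 255,"dx": 15.9,"dy": -34.4,"dz": 0,"spin": 14}
    - {"grip": 255,"dx": 15.9,"dy": -34.4,"dz": 0,"spin": 14}
    - {"grip": 255,"dx": 15.9,"dy": -34.4,"dz": 0,"spin": 14}
    - {"grip": 255,"dx": 15.9,"dy": -34.4,"dz": 0,"spin": 14}
    - {"grip": 255,"dx": 15.9,"dy": -34.4,"dz": 0,"spin": 14}
    - {"grip": 255,"dx": 15.9,"dy": -34.4,"dz": 0,"spin": 14}
    - {"grip": 255,"dx": 15.9,"dy": -34.4,"dz": 0,"spin": 14}
    - {"grip": 255,"dx": 15.9,"dy": -34.4,"dz": 0,"spin": 14}
    - {"grip": 255,"dx": 15.9,"dy": -34.4,"dz": 0,"spin": 14}
    - {"grip": 255,"dx": 15.9,"dy": -34.4,"dz": 0,"spin": 14}
    - {"grip": 255,"dx": 15.9,"dy": -34.4,"dz": 3,"spin": 14}
    - {"grip": 255,"dx": 15.9,"dy": -34.4,"dz": 6,"spin": 14}
    - {"grip": 255,"dx": 15.9,"dy": -34.4,"dz": 8.5,"spin": 14}
    - {"grip": 255,"dx": 15.9,"dy": -34.4,"dz": 9,"spin": 14}
    - {"grip": 255,"dx": 15.9,"dy": -34.4,"dz": 9,"spin": 14}
    - {"grip": 255,"dx": 15.9,"dy": -34.4,"dz": 9,"spin": 14}

```text
time_s: 20.27
tcp_pos: [0.5424, 0.1728, 0.0926]
orientation: [0.0, 0.998, 0.061, -0.0]
ft_force: [0.1, -0.5, -0.1]
finger_gap: 0.012
grasp_force: 40.0
```

```bash
python3 d.py .5425 .1735
```

```text
tcp [0.5424 0.1728 0.0926] yaw 0.1221 err cm 0.019 -0.063 F [ 0.05 -0.5  -0.09] M [ 0.039 -0.019  0.016] 20.2667 vert [ 1.000e-04  9.981e-01  6.100e-02 -1.000e-04]
```

>>> step_arm:
  steps:
    - {"grip": 255,"dx": 0,"dy": -0.05,"dz": 0.4,"spin": 0}
    - {"grip": 255,"dx": 0,"dy": -0.05,"dz": 0.8,"spin": 0}
    - {"grip": 255,"dx": 0,"dy": -0.05,"dz": 1.0,"spin": 0}
    - {"grip": 255,"dx": 0,"dy": -0.05,"dz": 1.2,"spin": 0}
    - {"grip": 255,"dx": 0,"dy": -0.05,"dz": 1.4,"spin": 0}
    - {"grip": 255,"dx": 0,"dy": -0.05,"dz": 1.6,"spin": 0}
    - {"grip": 255,"dx": 0,"dy": -0.05,"dz": 1.6,"spin": 0}

```text
time_s: 20.85
tcp_pos: [0.5418, 0.1736, 0.0761]
orientation: [0.0, 0.998, 0.061, -0.0]
ft_force: [-0.5, 0.2, -1.7]
finger_gap: 0.0118
grasp_force: 40.0
```

```bash
python3 d.py .5425 .1735
```

```text
tcp [0.5418 0.1736 0.0761] yaw 0.1225 err cm 0.068 0.021 F [-0.51  0.18 -1.73] M [0.027 0.041 0.003] 20.85 vert [ 1.000e-04  9.981e-01  6.120e-02 -3.000e-04]
```

Blade is 5 mm into the pocket with no contact. Seating it gently.

>>> step_arm:
  steps:
    - {"grip": 255,"dx": 0.03,"dy": 0,"dz": 0.2,"spin": 0}
    - {"grip": 255,"dx": 0.03,"dy": 0,"dz": 0.4,"spin": 0}
    - {"grip": 255,"dx": 0.03,"dy": 0,"dz": 0.6,"spin": 0}
    - {"grip": 255,"dx": 0.03,"dy": 0,"dz": 0.8,"spin": 0}
    - {"grip": 255,"dx": 0.03,"dy": 0,"dz": 1.0,"spin": 0}
    - {"grip": 255,"dx": 0.03,"dy": 0,"dz": 1.15,"spin": 0}
    - {"grip": 255,"dx": 0.03,"dy": 0,"dz": 1.25,"spin": 0}
    - {"grip": 255,"dx": 0.03,"dy": 0,"dz": 1.32,"spin": 0}
    - {"grip": 255,"dx": 0.03,"dy": 0,"dz": 1.36,"spin": 0}
    - {"grip": 255,"dx": 0.03,"dy": 0,"dz": 1.36,"spin": 0}

```text
time_s: 21.68
tcp_pos: [0.5424, 0.1737, 0.0629]
orientation: [0.0, 0.998, 0.061, 0.0]
ft_force: [-0.4, 0.5, 0.8]
finger_gap: 0.0119
grasp_force: 40.0
```

```bash
python3 d.py .5425 .1735
```

```text
tcp [0.5424 0.1737 0.0629] yaw 0.1225 err cm 0.01 0.023 F [-0.39  0.48  0.79] M [0.012 0.05  0.035] 21.6833 vert [0.000e+00 9.981e-01 6.120e-02 1.000e-04]
```

>>> step_arm:
  steps:
    - {"grip": 255,"dx": 0,"dy": 0,"dz": 0.03,"spin": 0}
    - {"grip": 255,"dx": 0,"dy": 0,"dz": 0.03,"spin": 0}
    - {"grip": 140,"dx": 0,"dy": 0,"dz": 0.03,"spin": 0}
    - {"grip": 140,"dx": 0,"dy": 0,"dz": 0.03,"spin": 0}
    - {"grip": 140,"dx": 0,"dy": 0,"dz": 0.03,"spin": 0}
    - {"grip": 140,"dx": 0,"dy": 0,"dz": 0.03,"spin": 0}
    - {"grip": 140,"dx": 0,"dy": 0,"dz": 0.03,"spin": 0}
    - {"grip": 140,"dx": 0,"dy": 0,"dz": -1,"spin": 0}
    - {"grip": 140,"dx": 0,"dy": 0,"dz": -3,"spin": 0}
    - {"grip": 140,"dx": 0,"dy": 0,"dz": -6,"spin": 0}
    - {"grip": 140,"dx": 0,"dy": 0,"dz": -10,"spin": 0}
    - {"grip": 140,"dx": 0,"dy": 0,"dz": -14,"spin": 0}
    - {"grip": 140,"dx": 0,"dy": 0,"dz": -14,"spin": 0}
    - {"grip": 140,"dx": 0,"dy": 0,"dz": -14,"spin": 0}
    - {"grip": 140,"dx": 0,"dy": 0,"dz": -14,"spin": 0}

```text
time_s: 22.93
tcp_pos: [0.5419, 0.1737, 0.2031]
orientation: [0.0, 0.998, 0.061, 0.0]
ft_force: [-1.0, 1.0, 0.3]
finger_gap: 0.042
grasp_force: 0.0
```

```bash
python3 - <<'E'
from h import *
im=bot.read_camera("wrist");cv2.imwrite("pics/w6c.png",cv2.resize(im[130:290,140:380],None,fx=3.3,fy=3.3))
E
python3 d.py .5425 .1735
```

```text
tcp [0.5414 0.1735 0.202 ] yaw 0.1225 err cm 0.11 0.018 F [ 0.02 -1.48  0.3 ] M [ 0.071 -0.011  0.018] 22.9833 vert [ 2.000e-04  9.981e-01  6.120e-02 -1.000e-03]
```

View pics/w6c.png

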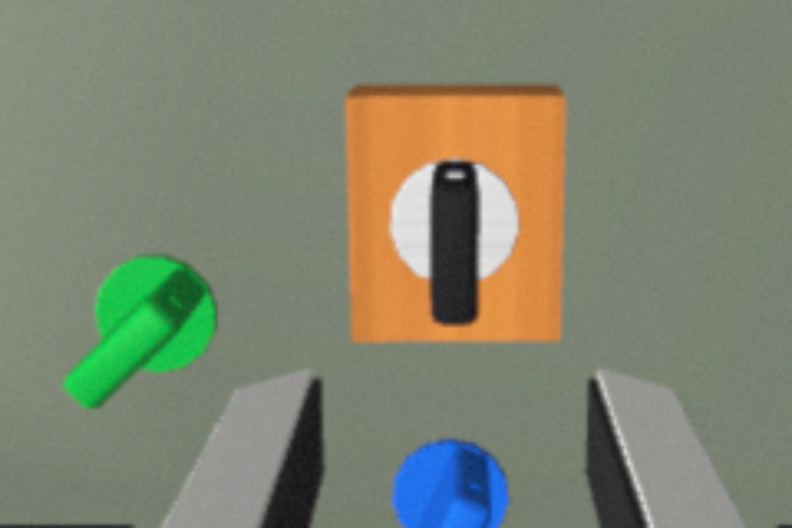

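The key stands upright and fully down in the stand (collar at (455,222)); green and blue haven't moved. Handing in.

```bash
python3 -c "
from bench import bot;print(bot.job_done())"
```

```text
the job is handed in; nothing more can be done
None
```

The key went fully into the lock, was turned to the far stop and back to the home stop, and now stands upright and fully down in its stand; I handed the job in at about 23 s, with no verdict returned.

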